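# Make up the weld kit and clear the surplus

## Robot

A 6-joint arm with a two-finger parallel gripper is mounted at the origin on the work surface. World frame = base frame: x ahead of the robot, y to its left, z up, the work surface at z = 0. Lengths are in m, angles in degrees, forces in N, time in s.
With the tool pointing down it reaches from about 0.25 to 0.725 m from the base axis. Payload 9.7 kg.
Tool frame: the origin (TCP) lies between the finger pads; the fingertips stand bot.tcp_to_tips ahead of it and the grasp point (between the pads) lies 11 mm behind it (bot.tcp_to_tips is the distance from the TCP to the fingertips, in m); z points along the fingers, y is the line along which they close (so a half turn about z gives the same grasp; the last joint's range is limited). The gripper opens to 85 mm and grips with 20 to 120 N. Pads are 22 mm wide; open, the fingers measure 114 mm over their backs; the gripper's body (76 mm by 85 mm) begins 54 mm behind the grasp point. The pads swing forward as they close: fully open they stand 13 mm farther back than shut.
Start: joints at [65.489, 4.979, 10.078, 95.1, 0, 90], TCP at [0.228, 0.5, 0.239] pointing down, gripper open.
Joint ranges: [-179.16, 179.16], [-48.56, 103.87], [-65.8, 70.77], [-126.05, 130.52], [-82.76, 87.17], [-180, 180]. Speed limits (degrees/s): [127.2, 127.2, 147.25, 180, 180, 180].

## Interface

Orientations are given as [roll, pitch, yaw] about the fixed x, y, z axes, in that order (R = Rz(yaw) Ry(pitch) Rx(roll)).
In Python, from workcell import bot gives the robot as it stands. The module is installed in compiled form; this text tells all that it offers.
- The arm moves only by the tool carry_out, never from a script. Its arguments are lists of equal length, an entry for each row: "linear": the shift along the world's x, y, z normalised to -1 to 1, where 1 is 2 cm, a list of three; "rotation": the turn, a rotation vector about the world's x, y, z normalised to -1 to 1, where 1 is 8 degrees, a list of three; "grip": the closure, from -1 (fully open) to 1 (shut). In form: {"linear": [[tx, ty, tz], ...], "rotation": [[rx, ry, rz], ...], "grip": [grip, ...]}. A call has 1 to 12 rows; each row shifts and turns the commanded pose from where the row before left it; what a row does not reach is not made up. A row lasts 1/10 s, in which the tool goes at most 50 mm and 8.59 degrees, less where a joint would pass 70% of its speed; a pose out of reach is approached as far as the arm can. A call with a number of a shift or a turn outside -1 to 1 is refused whole. A call with a gripper value outside its range is refused whole. The fingers move at their own pace and stop on an object; "grip_force" is the grip in N (left out, the last holds). Time passes only in rows, so rows that do not move let the fingers close. It gives the time, the measured TCP pose, the force, the opening and the grip force at its end, in the units of the state.
- bot.get_obs(): the state, without advancing time (a new reading comes with each control period).
- bot.camera(name): name is "scene" or "top"; returns the picture (480x640x3 uint8, blue, green, red); there is no depth.
- bot.camera_model(name): a dict with "fx", "fy", "cx", "cy" (pixels), "distortion" ([k1, k2, p1, p2, k3] as OpenCV has them; the pictures are not rectified), "camera_from_world" (4x4, takes a point from world to camera coordinates). Camera axes: x right, y up, looking along -z (the intrinsics and any distortion apply to the point x, -y, -z); pixel columns grow to the right and rows downward; lengths in m; the calibration is good to about 2 mm. A picture is of the moment at which its call begins. camera_model takes no time and is no camera call.
- bot.job_done(): hands the job in; it is judged then, once.
The state is a dict: "time": time; "q": joint angles; "qd": joint speeds; "joint_efforts": joint torques, N m; "ee_pos": TCP position; "tcp_rot": TCP orientation; "wrist_force": force on the tool from outside, world axes, zero at the start; "torque": the same for the moment, N m; "opening": finger opening in m; "grasp_force": force on a finger pad.
Only numpy, scipy, OpenCV 4.12 (cv2) and the standard library are available. Lean on these libraries where they do the work, as an engineer would, in place of code of your own. Each camera call takes 0.05 s, during which the arm holds its last target. There are 200 camera calls.

## Task

Make up the weld kit: the low steel-framed tray must end up with exactly one of each of the four kinds of part (angle bracket, cover, shaft, square tube), lying on its floor; a kind that the tray already holds must not be put in twice. Put every part that is then left over on the bench, and only those, into the grey stock bin, and leave the grinder, the round slug and the steel block alone.

Things in the scene. Friction and masses are not known exactly. Their poses are not given: they have to be found in the camera images.
- kit_tray: kit tray, fixed to the bench: low rectangular steel frame round a thin dark rubber liner; inside 270 x 190 mm (its x, y), wall 6 mm thick and 20 mm high; its floor is level with the bench. Origin at the centre of its floor, z up. It stands on the robot's left or right
- stock_bin: stock bin, fixed to the bench: open grey plastic box, inside 270 x 190 mm (its x, y), wall 6 mm thick and 55 mm high, floor 5 mm thick. Origin at the centre of its underside. It stands on the other side from the tray
- bracket_a: steel angle bracket (L section): 80 mm long along its x; base leg 80 x 50 x 10 mm, upright leg 10 mm thick along the base's -y edge (from y = -25 to y = -15 mm), 50 mm tall in all. Origin at the centre of its 80 x 50 x 50 mm bounding box, z up as it lies at first. Easily taken by the upright leg (10 mm across y). About 0.4 kg. This one always starts on the bench
- bracket_b: a second part exactly like bracket_a; it starts in the kit tray or on the bench, or is absent
- cover_a: aluminium bearing cover: a flat block 95 x 50 x 22 mm (x, y, z) with a dark pad and four screw heads on top. Origin at its centre. Easily taken across y (50 mm). About 0.28 kg. This one always starts on the bench
- cover_b: a second part exactly like cover_a; it starts in the kit tray or on the bench, or is absent
- shaft_a: steel shaft along its x: 100 mm long, 26 mm in diameter, with a square shoulder 34 x 34 mm and 26 mm long at the middle, on which it rests (so it does not roll). Origin at its centre. Easily taken across the shoulder. About 0.42 kg. This one always starts on the bench
- shaft_b: a second part exactly like shaft_a; it starts in the kit tray or on the bench, or is absent
- tube_a: steel square-tube offcut: 40 x 40 mm outside, 70 mm long along its x, wall 4 mm, open at both ends. Origin at its centre. Easily taken across y. About 0.3 kg. This one always starts on the bench
- tube_b: a second part exactly like tube_a; it starts in the kit tray or on the bench, or is absent
- grinder: yellow angle grinder, about 250 mm long and 110 mm high, lying at the far side of the bench: not part of the job, leave alone. Origin under it, on the bench
- steel_slug: bystander: dark round steel slug, 70 mm across, 80 mm tall; origin at the centre of its underside
- steel_block: bystander: steel block 70 x 70 x 60 mm tall; origin at the centre of its underside

How it is judged:
By the outcome, as a careful person would: the job done as asked, in the order asked, and still so for the second after the job is handed in, with the robot touching nothing.
Of bracket_b, cover_b, shaft_b, tube_b only 3 to 4 are there at a start; the rules pass over those that are not, and their reading is None.
At some moment in a run one of bracket_a, cover_a, shaft_a, tube_a may be knocked a few centimetres aside while the robot is not near it.
Once in a run the grip may slacken for a moment while it holds something.
It also fails if it takes over 208 s, if anything falls off the work surface, if the arm or the gripper's body presses on something with over 40 N, if the wrist force passes 120 N, or if a joint passes its speed limit or range.

## Working session

There is one attempt and no reset: what is moved stays moved. The work goes in short steps, Python scripts to look and compute and a tool call to move; the robot and the scene stay as the last step left them, time stands still between calls to the robot, and variables do not carry over. Pictures are saved under pics/ and viewed, at most 14 in all, crops included, and the job is handed in when it is done.

Besides the shell and the picture viewer there is one more tool, called after "Emit:" in YAML: its name, and indented under it one key for each argument. carry_out: Moves the arm, as the interface text tells. Its arguments: {"type":"object","properties":{"linear":{"type":"array","items":{"type":"array","items":{"type":"number"}}},"rotation":{"type":"array","items":{"type":"array","items":{"type":"number"}}},"grip":{"type":"array","items":{"type":"number"}},"grip_force":{"type":"number"}},"required":["linear","rotation","grip"]}

```bash
mkdir -p pics
cat > h.py <<'E'
import numpy as np, cv2
from workcell import bot
def snap(n,f):
    im=np.array(bot.camera(n)); cv2.imwrite(f'pics/{f}.png',im); return im
def K(n):
    m=bot.camera_model(n); return m,np.array([[m['fx'],0,m['cx']],[0,m['fy'],m['cy']],[0,0,1.]]),np.array(m['distortion'],float)
def ray(n,uv):
    m,k,d=K(n); p=cv2.undistortPoints(np.array(uv,float).reshape(-1,1,2),k,d).reshape(-1,2)
    T=np.array(m['camera_from_world']); R=T[:3,:3]; c=-R.T@T[:3,3]
    v=np.c_[p[:,0],-p[:,1],-np.ones(len(p))]@R; return c,v
def onz(n,uv,z):
    c,v=ray(n,uv); s=(z-c[2])/v[:,2]; return c+s[:,None]*v
def proj(n,P):
    m,k,d=K(n); T=np.array(m['camera_from_world']); P=np.array(P,float).reshape(-1,3)
    q=P@T[:3,:3].T+T[:3,3]; q=q*[1,-1,-1]
    return cv2.projectPoints(q,np.zeros(3),np.zeros(3),k,d)[0].reshape(-1,2)
def tri(uv1,uv2):
    out=[]
    for a,b in zip(uv1,uv2):
        c1,v1=ray('top',[a]);c2,v2=ray('scene',[b]);v1=v1[0];v2=v2[0]
        s=np.linalg.lstsq(np.c_[v1,-v2],c2-c1,rcond=None)[0]; out.append(((c1+s[0]*v1)+(c2+s[1]*v2))/2)
    return np.array(out)
E
python3 - <<'E'
from h import *
snap('top','top0');snap('scene','scene0')
for n in('top','scene'):print(bot.camera_model(n))
o=bot.get_obs();print(o,bot.tcp_to_tips)
E
```

```text
{'fx': 439.00296415455045, 'fy': 439.00296415455045, 'cx': 323.1476229543243, 'cy': 239.32202669499327, 'distortion': array([-0.10850029,  0.        ,  0.        ,  0.        ,  0.        ]), 'camera_from_world': array([[-0.02798778, -0.99960657,  0.00184364,  0.01051726],
       [ 0.99344033, -0.02761047,  0.11096836, -0.60144061],
       [-0.11087379,  0.0049373 ,  0.99382223, -1.08066286],
       [ 0.        ,  0.        ,  0.        ,  1.        ]])}
{'fx': 453.47391620754667, 'fy': 453.47391620754667, 'cx': 323.08960001190616, 'cy': 235.43154344281717, 'distortion': array([-0.10672304,  0.        ,  0.        ,  0.        ,  0.        ]), 'camera_from_world': array([[ 7.60399586e-01,  6.49455491e-01, -1.86410997e-04,
        -4.55378339e-01],
       [-5.04602254e-01,  5.90982252e-01,  6.29377902e-01,
         2.71993585e-01],
       [ 4.08863099e-01, -4.78484633e-01,  7.77099365e-01,
        -1.27747610e+00],
       [ 0.00000000e+00,  0.00000000e+00,  0.00000000e+00,
         1.00000000e+00]])}
{'time': 0.1, 'q': array([ 6.54870061e+01,  5.00671315e+00,  1.00384843e+01,  9.51021214e+01,
       -1.83743458e-03,  9.00012812e+01]), 'qd': array([-0.07627659, -0.01936002,  0.17683308, -0.09538146, -0.16817934,
       -0.02853457]), 'joint_efforts': array([-1.49398966e-04, -5.21557796e+01,  4.65653515e+01,  1.59937749e-02,
        7.17857091e-06, -2.85870911e-06]), 'ee_pos': array([0.22811169, 0.50022334, 0.23866127]), 'tcp_rot': array([-1.79929650e+02,  1.83900636e-03,  1.55485727e+02]), 'wrist_force': array([-0.28740573, -0.72981237,  0.78409899]), 'torque': array([-0.02007537,  0.01292097, -0.02432619]), 'grasp_force': 0.0, 'opening': 0.08529293611662365} 0.008
```

View pics/top0.png

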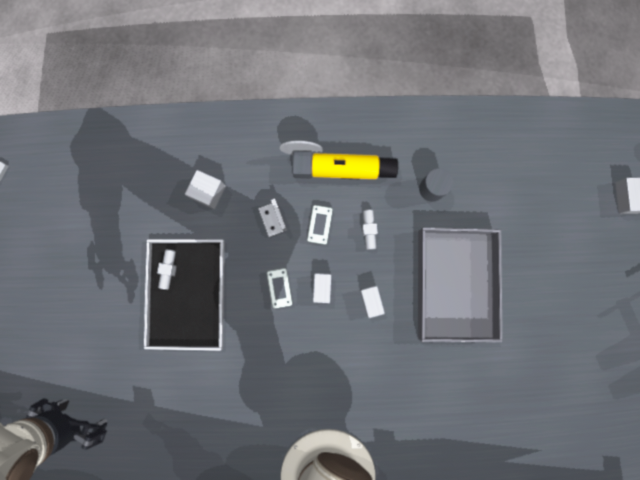

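View pics/scene0.png

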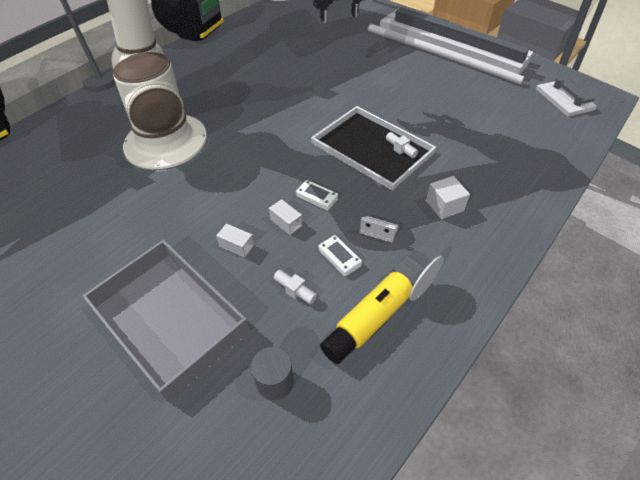

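Top view: the tray is at (184,295) and holds one shaft (166,270); the bin is at (460,285). On the bench: bracket (271,217), covers (320,224) and (279,288), shaft (370,229), tubes (322,288) and (372,302). bracket_b is absent. I'll enlarge both views.

Run:
```python
import cv2
a=cv2.imread('pics/top0.png')[190:330,240:400];cv2.imwrite('pics/tc.png',cv2.resize(a,None,fx=4,fy=4,interpolation=2))
a=cv2.imread('pics/scene0.png')[170:310,210:410];cv2.imwrite('pics/sc.png',cv2.resize(a,None,fx=4,fy=4,interpolation=2))
```

```text
(no output)
```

View pics/tc.png

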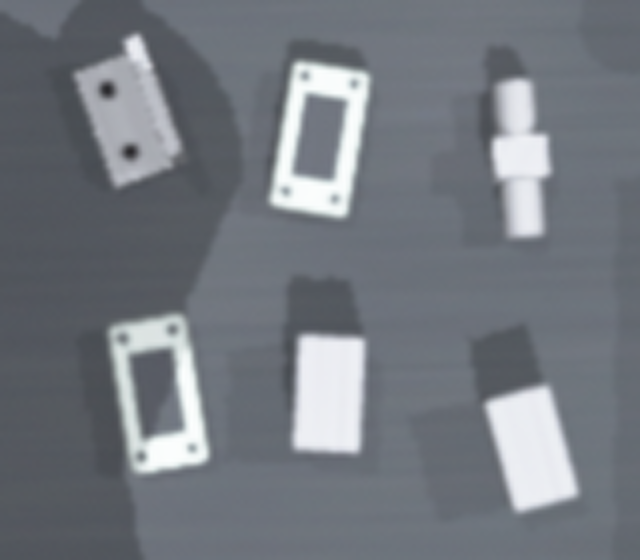

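View pics/sc.png

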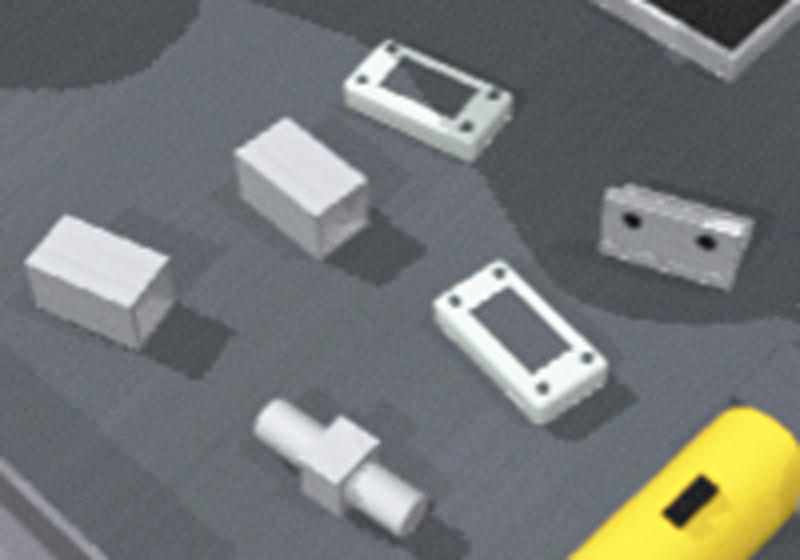

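Top crop: bracket at (130,115), upright on its right side; covers (320,140) and (160,393); shaft shoulder (521,156); tubes (330,394) and (532,448). The scene crop shows the matching top faces. Now I'll triangulate the top-face corners.

```bash
cat >> h.py <<'E'
def TC(l): return (np.array(l,float)+.5)/4-.5+[240,190]
def SC(l): return (np.array(l,float)+.5)/4-.5+[210,170]
E
python3 - <<'E'
from h import *
D={'cov1':([(293,62),(370,73),(347,217),(269,206)],[(500,260),(608,362),(540,405),(435,305)]),
'cov2':([(108,326),(186,313),(210,461),(134,474)],[(388,40),(513,98),(473,143),(346,83)]),
'tub1':([(297,335),(366,337),(360,453),(293,450)],[(286,118),(368,183),(318,220),(236,155)]),
'tub2':([(486,401),(548,385),(578,495),(517,512)],[(67,215),(168,260),(135,307),(27,263)]),
'shf':([(492,138),(550,135),(551,176),(494,178)],[(341,418),(379,437),(341,470),(302,450)])}
for k,(a,b) in D.items():
    a=TC(a);b=SC(b)[[1,2,3,0]]
    P=tri(a,b);d=(P[0]+P[1]-P[2]-P[3])/2
    print(k,P.mean(0).round(4),'yaw',np.degrees(np.arctan2(d[1],d[0])).round(1),'L',np.linalg.norm(d[:2]).round(3),'W',np.linalg.norm((P[0]+P[3]-P[1]-P[2])[:2]/2).round(3))
# shaft axis from ends
e=onz('top',TC([(515,80),(526,237)]),.02);d=e[0]-e[1];print('shaft axis',e.mean(0),np.degrees(np.arctan2(d[1],d[0])))
t=onz('top',[(147,240),(223,240),(221,349),(145,349)],.02);b=onz('top',[(422,229),(500,231),(501,341),(421,341)],.055)
print('tray',t.mean(0),t.round(3).tolist(),'bin',b.mean(0),b.round(3).tolist())
e=onz('top',[(170,252),(163,289)],.02);print('shaftb',e)
print('blk,slug',onz('top',[(207,185)],.06),onz('top',[(434,184)],.08))
# bracket: fit x,y,yaw of wireframe points
print('brk base TL,BL,(z=.01) ',onz('top',TC([(75,72),(117,187)]),.01),'BR z0',onz('top',TC([(183,155)]),0),'scene bottom',onz('scene',SC([(600,255),(730,290)]),0),'scene top rim',onz('scene',SC([(605,195),(748,235)]),.05),'top rim back',onz('scene',SC([(628,184),(752,216)]),.05))
E
```

```text
cov1 [0.6427 0.0028 0.0204] yaw -11.3 L 0.094 W 0.05
cov2 [0.483  0.1095 0.0212] yaw 8.0 L 0.094 W 0.049
tub1 [0.4795 0.0014 0.0384] yaw -4.3 L 0.072 W 0.042
tub2 [ 0.4422 -0.1238  0.0406] yaw 13.4 L 0.071 W 0.039
shf [ 0.6258 -0.1243  0.0386] yaw 2.3 L 0.026 W 0.034
shaft axis [ 0.62606008 -0.12722347  0.02      ] 1.6759466330054487
tray [0.47164888 0.35593845 0.02      ] [[0.614, 0.454, 0.02], [0.608, 0.252, 0.02], [0.331, 0.26, 0.02], [0.333, 0.458, 0.02]] bin [ 0.47499007 -0.34790722  0.055     ] [[0.618, -0.255, 0.055], [0.608, -0.456, 0.055], [0.332, -0.441, 0.055], [0.341, -0.239, 0.055]]
shaftb [[0.58095982 0.39173253 0.02      ]
 [0.48572214 0.40975249 0.02      ]]
blk,slug [[0.74521142 0.28428503 0.06      ]] [[ 0.72715564 -0.28574186  0.08      ]]
brk base TL,BL,(z=.01)  [[0.69235384 0.16091007 0.01      ]
 [0.61573293 0.13431912 0.01      ]] BR z0 [[0.63687597 0.09183395 0.        ]] scene bottom [[0.63465875 0.08980224 0.        ]
 [0.70778283 0.11793737 0.        ]] scene top rim [[0.6326646  0.09193049 0.05      ]
 [0.71116826 0.12028193 0.05      ]] top rim back [[0.63755525 0.1070319  0.05      ]
 [0.70495066 0.13323577 0.05      ]]
```

Heights agree with the text (covers 21 mm, tubes 39 mm, shaft about 36 mm). The tray holds only shaft_b, so bracket, one cover and one tube go to the tray, and the other cover, tube and shaft go to the bin. I'll start with the bracket, yaw about 20°, upright at (0.670, 0.108).

Emit:
carry_out:
  linear:
    - [0.92,-0.815,0]
    - [0.92,-0.815,0]
    - [0.92,-0.815,0]
    - [0.92,-0.815,0]
    - [0.92,-0.815,0]
    - [0.92,-0.815,0]
    - [0.92,-0.815,0]
    - [0.92,-0.815,0]
    - [0.92,-0.815,0]
    - [0.92,-0.815,0]
    - [0.92,-0.815,0]
    - [0.92,-0.815,0]
  rotation:
    - [0,0,-0.705]
    - [0,0,-0.705]
    - [0,0,-0.705]
    - [0,0,-0.705]
    - [0,0,-0.705]
    - [0,0,-0.705]
    - [0,0,-0.705]
    - [0,0,-0.705]
    - [0,0,-0.705]
    - [0,0,-0.705]
    - [0,0,-0.705]
    - [0,0,-0.705]
  grip: [-1,-1,-1,-1,-1,-1,-1,-1,-1,-1,-1,-1]

```text
time: 1.3
ee_pos: [0.4496, 0.304, 0.2389]
tcp_rot: [-180.0, 0.0, 87.6]
wrist_force: [1.3, -0.1, 0.6]
opening: 0.0855
grasp_force: 0.0
```

Emit:
carry_out:
  linear:
    - [0.92,-0.815,0]
    - [0.92,-0.815,0]
    - [0.92,-0.815,0]
    - [0.92,-0.815,0]
    - [0.92,-0.815,0]
    - [0.92,-0.815,0]
    - [0.92,-0.815,0]
    - [0.92,-0.815,0]
    - [0.92,-0.815,0]
    - [0.92,-0.815,0]
    - [0.92,-0.815,0]
    - [0.92,-0.815,0]
  rotation:
    - [0,0,-0.705]
    - [0,0,-0.705]
    - [0,0,-0.705]
    - [0,0,-0.705]
    - [0,0,-0.705]
    - [0,0,-0.705]
    - [0,0,-0.705]
    - [0,0,-0.705]
    - [0,0,-0.705]
    - [0,0,-0.705]
    - [0,0,-0.705]
    - [0,0,-0.705]
  grip: [-1,-1,-1,-1,-1,-1,-1,-1,-1,-1,-1,-1]

```text
time: 2.5
ee_pos: [0.6704, 0.1085, 0.2387]
tcp_rot: [-180.0, 0.0, 19.9]
wrist_force: [-0.8, 0.7, 0.1]
opening: 0.0851
grasp_force: 0.0
```

Emit:
carry_out:
  linear:
    - [0,0,0]
    - [0,0,0]
  rotation:
    - [0,0,0]
    - [0,0,0]
  grip: [-1,-1]

```text
time: 2.7
ee_pos: [0.6697, 0.109, 0.2384]
tcp_rot: [-180.0, 0.1, 20.2]
wrist_force: [-1.2, 0.4, 0.6]
opening: 0.0855
grasp_force: 0.0
```

Emit:
carry_out:
  linear:
    - [0,0,-0.93]
    - [0,0,-0.93]
    - [0,0,-0.93]
    - [0,0,-0.93]
    - [0,0,-0.93]
    - [0,0,-0.93]
    - [0,0,-0.93]
    - [0,0,-0.93]
    - [0,0,-0.93]
    - [0,0,-0.93]
    - [0,0,-0.93]
    - [0,0,0]
  rotation:
    - [0,0,0]
    - [0,0,0]
    - [0,0,0]
    - [0,0,0]
    - [0,0,0]
    - [0,0,0]
    - [0,0,0]
    - [0,0,0]
    - [0,0,0]
    - [0,0,0]
    - [0,0,0]
    - [0,0,0]
  grip: [-1,-1,-1,-1,-1,-1,-1,-1,-1,-1,-1,-1]
  grip_force: 70

```text
time: 3.9
ee_pos: [0.6675, 0.1099, 0.032]
tcp_rot: [-179.9, 0.3, 20.3]
wrist_force: [-0.6, 0.9, -0.3]
opening: 0.0855
grasp_force: 0.0
```

Emit:
carry_out:
  linear:
    - [0,0,0]
    - [0,0,0]
    - [0,0,0]
    - [0,0,0]
    - [0,0,0]
    - [0,0,0]
    - [0,0,0]
    - [0,0,0]
    - [0,0,0]
    - [0,0,0]
  rotation:
    - [0,0,0]
    - [0,0,0]
    - [0,0,0]
    - [0,0,0]
    - [0,0,0]
    - [0,0,0]
    - [0,0,0]
    - [0,0,0]
    - [0,0,0]
    - [0,0,0]
  grip: [1,1,1,1,1,1,1,1,1,1]
  grip_force: 70

```text
time: 4.9
ee_pos: [0.6701, 0.1092, 0.0354]
tcp_rot: [180.0, -0.1, 20.1]
wrist_force: [0.4, -0.9, 5.5]
opening: 0.0087
grasp_force: 70.7
```

Emit:
carry_out:
  linear:
    - [0,0,0.5]
    - [0,0,0.75]
    - [0,0,0.75]
    - [0,0,0.75]
    - [0,0,0.75]
    - [0,0,0.75]
    - [0,0,0.75]
  rotation:
    - [0,0,0]
    - [0,0,0]
    - [0,0,0]
    - [0,0,0]
    - [0,0,0]
    - [0,0,0]
    - [0,0,0]
  grip: [1,1,1,1,1,1,1]

```text
time: 5.6
ee_pos: [0.6698, 0.1092, 0.1362]
tcp_rot: [180.0, -0.0, 20.1]
wrist_force: [0.3, -0.5, -3.1]
opening: 0.0082
grasp_force: 69.4
```

Emit:
carry_out:
  linear:
    - [-0.625,0.955,0]
    - [-0.625,0.955,0]
    - [-0.625,0.955,0]
    - [-0.625,0.955,0]
    - [-0.625,0.955,0]
    - [-0.625,0.955,0]
    - [-0.625,0.955,0]
    - [-0.625,0.955,0]
    - [-0.625,0.955,0]
    - [-0.625,0.955,0]
    - [0,0,0]
    - [0,0,0]
  rotation:
    - [0,0,-0.25]
    - [0,0,-0.25]
    - [0,0,-0.25]
    - [0,0,-0.25]
    - [0,0,-0.25]
    - [0,0,-0.25]
    - [0,0,-0.25]
    - [0,0,-0.25]
    - [0,0,-0.25]
    - [0,0,-0.25]
    - [0,0,0]
    - [0,0,0]
  grip: [1,1,1,1,1,1,1,1,1,1,1,1]

```text
time: 6.8
ee_pos: [0.5775, 0.1687, 0.135]
tcp_rot: [-174.2, 0.1, 13.7]
wrist_force: [0.3, 0.9, -3.9]
opening: 0.0084
grasp_force: 69.5
```

Emit:
carry_out:
  linear:
    - [0,0,-0.7]
    - [0,0,-0.7]
    - [0,0,-0.7]
    - [0,0,-0.7]
    - [0,0,-0.7]
    - [0,0,-0.6]
    - [0,0,-0.3]
    - [0,0,0]
    - [0,0,0]
  rotation:
    - [0,0,0]
    - [0,0,0]
    - [0,0,0]
    - [0,0,0]
    - [0,0,0]
    - [0,0,0]
    - [0,0,0]
    - [0,0,0]
    - [0,0,0]
  grip: [1,1,1,1,1,1,1,1,1]

```text
time: 7.7
ee_pos: [0.5777, 0.1689, 0.0472]
tcp_rot: [-174.2, 0.1, 13.7]
wrist_force: [0.3, 0.7, -2.6]
opening: 0.0089
grasp_force: 69.4
```

Run:
```python
from h import *
a=snap('scene','s1'); b=snap('top','t1')
c=np.hstack([cv2.resize(a[80:220,290:450],(400,350)),cv2.resize(b[180:350,130:330],(400,350))])
cv2.imwrite('pics/c1.png',c)
```

```text
(no output)
```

View pics/c1.png

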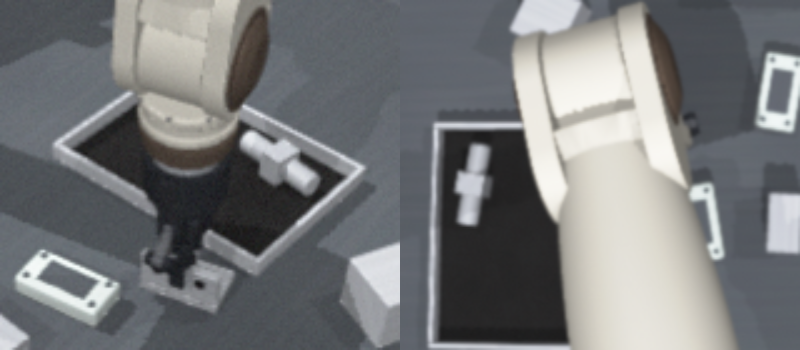

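The bracket is still held, but the shift stopped short at (0.578, 0.169), tilted 6°, beside the tray. Nothing else appears disturbed: shaft_b is at about (472,185) in the right half and the cover about (710,220). I'll check the joints.

Run:
```python
from h import *
o=bot.get_obs()
for k in('q','qd','ee_pos','tcp_rot','wrist_force','torque','joint_efforts'):print(k,np.round(o[k],2))
```

```text
q [ 13.64  12.61  -2.73  74.67   5.78 179.94]
qd [-0.08 -0.16  0.04 -0.05  0.03  0.08]
ee_pos [0.58 0.17 0.05]
tcp_rot [-1.7422e+02  1.0000e-02  1.3700e+01]
wrist_force [-0.19  0.71 -2.99]
torque [-0.21 -0.07 -0.01]
joint_efforts [ 0.000e+00 -6.165e+01  4.752e+01  3.000e-02  4.700e-01  0.000e+00]
```

Emit:
carry_out:
  linear:
    - [0,0,0.6]
    - [0,0,0.6]
    - [0,0,0.6]
    - [0,0,0.6]
    - [0,0,0.6]
    - [0,0,0.6]
    - [0,0,0.6]
  rotation:
    - [0,0,0]
    - [0,0,0]
    - [0,0,0]
    - [0,0,0]
    - [0,0,0]
    - [0,0,0]
    - [0,0,0]
  grip: [1,1,1,1,1,1,1]

```text
time: 8.5
ee_pos: [0.5775, 0.1689, 0.1319]
tcp_rot: [-174.2, 0.1, 13.7]
wrist_force: [0.7, -0.9, -3.9]
opening: 0.0082
grasp_force: 69.3
```

Run:
```python
from h import *
o=bot.get_obs()
for k in('q','ee_pos','tcp_rot'):print(k,np.round(o[k],2))
```

```text
q [ 13.64  11.25   5.04  83.87   5.78 179.94]
ee_pos [0.58 0.17 0.13]
tcp_rot [-1.7422e+02  7.0000e-02  1.3700e+01]
```

The last joint hit its 180° limit (yaw = q1 + 180 − q6), so the yaw must stay above q1. I'll turn the other way, to yaw 180, and place the bracket with the upright on the +y side.

```bash
cat >> h.py <<'E'
from scipy.spatial.transform import Rotation as Ro
def turn(yaw):
    o=bot.get_obs(); c=Ro.from_euler('xyz',o['tcp_rot'],degrees=True); t=Ro.from_euler('xyz',[180,0,yaw],degrees=True)
    return (t*c.inv()).as_rotvec(degrees=True)/8
E
python3 -c "
from h import *
print(turn(180))"
```

```text
[ 0.13950413 -1.04698531 20.76337475]
```

Emit:
carry_out:
  linear:
    - [-0.075,0.378,0]
    - [-0.075,0.378,0]
    - [-0.075,0.378,0]
    - [-0.075,0.378,0]
    - [-0.075,0.378,0]
    - [-0.075,0.378,0]
    - [-0.075,0.378,0]
    - [-0.075,0.378,0]
    - [-0.075,0.378,0]
    - [-0.075,0.378,0]
    - [-0.075,0.378,0]
  rotation:
    - [0.006,-0.048,0.944]
    - [0.006,-0.048,0.944]
    - [0.006,-0.048,0.944]
    - [0.006,-0.048,0.944]
    - [0.006,-0.048,0.944]
    - [0.006,-0.048,0.944]
    - [0.006,-0.048,0.944]
    - [0.006,-0.048,0.944]
    - [0.006,-0.048,0.944]
    - [0.006,-0.048,0.944]
    - [0.006,-0.048,0.944]
  grip: [1,1,1,1,1,1,1,1,1,1,1]

```text
time: 9.6
ee_pos: [0.5609, 0.2524, 0.1312]
tcp_rot: [-177.1, -2.5, 97.2]
wrist_force: [0.1, -0.1, -3.2]
opening: 0.0085
grasp_force: 69.5
```

Emit:
carry_out:
  linear:
    - [-0.075,0.378,0]
    - [-0.075,0.378,0]
    - [-0.075,0.378,0]
    - [-0.075,0.378,0]
    - [-0.075,0.378,0]
    - [-0.075,0.378,0]
    - [-0.075,0.378,0]
    - [-0.075,0.378,0]
    - [-0.075,0.378,0]
    - [-0.075,0.378,0]
    - [-0.075,0.378,0]
  rotation:
    - [0.006,-0.048,0.944]
    - [0.006,-0.048,0.944]
    - [0.006,-0.048,0.944]
    - [0.006,-0.048,0.944]
    - [0.006,-0.048,0.944]
    - [0.006,-0.048,0.944]
    - [0.006,-0.048,0.944]
    - [0.006,-0.048,0.944]
    - [0.006,-0.048,0.944]
    - [0.006,-0.048,0.944]
    - [0.006,-0.048,0.944]
  grip: [1,1,1,1,1,1,1,1,1,1,1]

```text
time: 10.7
ee_pos: [0.5444, 0.3356, 0.1311]
tcp_rot: [180.0, 0.1, -179.7]
wrist_force: [0.7, -0.0, -3.6]
opening: 0.0083
grasp_force: 69.5
```

Emit:
carry_out:
  linear:
    - [0,0,0]
    - [0,0,0]
  rotation:
    - [0,0,0]
    - [0,0,0]
  grip: [1,1]

```text
time: 10.9
ee_pos: [0.5444, 0.3351, 0.131]
tcp_rot: [180.0, 0.0, 179.8]
wrist_force: [0.2, 0.1, -3.4]
opening: 0.0086
grasp_force: 69.4
```

```bash
python3 -c "
from h import *
print(turn(180),bot.get_obs()['q'].round(1))"
```

```text
[-0.0049139   0.00617244  0.0210561 ] [31.6 16.4 11.3 84.8  0.  31.8]
```

Emit:
carry_out:
  linear:
    - [0,0,-0.7]
    - [0,0,-0.7]
    - [0,0,-0.7]
    - [0,0,-0.7]
    - [0,0,-0.7]
    - [0,0,-0.6]
    - [0,0,-0.3]
    - [0,0,-0.2]
    - [0,0,-0.1]
    - [0,0,0]
    - [0,0,0]
  rotation:
    - [0,0,0]
    - [0,0,0]
    - [0,0,0]
    - [0,0,0]
    - [0,0,0]
    - [0,0,0]
    - [0,0,0]
    - [0,0,0]
    - [0,0,0]
    - [0,0,0]
    - [0,0,0]
  grip: [1,1,1,1,1,1,1,1,1,1,1]

```text
time: 12.0
ee_pos: [0.5447, 0.3353, 0.0374]
tcp_rot: [179.9, 0.1, -180.0]
wrist_force: [0.6, -0.4, -3.8]
opening: 0.0084
grasp_force: 69.5
```

Emit:
carry_out:
  linear:
    - [0,0,-0.05]
    - [0,0,-0.05]
    - [0,0,0]
    - [0,0,0]
    - [0,0,0]
    - [0,0,0]
    - [0,0,0]
    - [0,0,0]
  rotation:
    - [0,0,0]
    - [0,0,0]
    - [0,0,0]
    - [0,0,0]
    - [0,0,0]
    - [0,0,0]
    - [0,0,0]
    - [0,0,0]
  grip: [1,1,1,0.35,0.35,0.35,0.35,0.35]

```text
time: 12.8
ee_pos: [0.5445, 0.3352, 0.0347]
tcp_rot: [180.0, 0.1, -180.0]
wrist_force: [0.4, -0.0, 0.1]
opening: 0.0275
grasp_force: 0.0
```

Emit:
carry_out:
  linear:
    - [0,0,0.4]
    - [0,0,1]
    - [0,0,1]
    - [0,0,1]
    - [0,0,1]
    - [0,0,1]
    - [0,0,0]
  rotation:
    - [0,0,0]
    - [0,0,0]
    - [0,0,0]
    - [0,0,0]
    - [0,0,0]
    - [0,0,0]
    - [0,0,0]
  grip: [0.35,0.35,0.35,-1,-1,-1,-1]

```text
time: 13.5
ee_pos: [0.5456, 0.3358, 0.1466]
tcp_rot: [179.8, 0.3, -180.0]
wrist_force: [0.7, 0.1, -0.5]
opening: 0.0835
grasp_force: 0.0
```

```bash
cat >> h.py <<'E'
def diff(f,ref='top0'):
    a=snap('top',f).astype(float); r=cv2.imread(f'pics/{ref}.png').astype(float)
    for k,(x,y) in dict(brk=(271,217),cov1=(320,224),shf=(370,229),cov2=(279,288),tub1=(322,288),tub2=(372,302),shb=(166,270)).items():
        print(k,np.abs(a-r)[y-22:y+22,x-18:x+18].mean().round(1),end=' ')
    print()
E
python3 -c "
from h import *
diff('t2')"
```

```text
brk 37.2 cov1 6.4 shf 6.7 cov2 15.9 tub1 6.5 tub2 6.6 shb 48.0
```

Emit:
carry_out:
  linear:
    - [-0.195,-0.985,0]
    - [-0.195,-0.985,0]
    - [-0.195,-0.985,0]
    - [-0.195,-0.985,0]
    - [-0.195,-0.985,0]
    - [-0.195,-0.985,0]
    - [-0.195,-0.985,0]
    - [-0.195,-0.985,0]
    - [-0.195,-0.985,0]
    - [-0.195,-0.985,0]
  rotation:
    - [0,0,-0.032]
    - [0,0,-0.032]
    - [0,0,-0.032]
    - [0,0,-0.032]
    - [0,0,-0.032]
    - [0,0,-0.032]
    - [0,0,-0.032]
    - [0,0,-0.032]
    - [0,0,-0.032]
    - [0,0,-0.032]
  grip: [-1,-1,-1,-1,-1,-1,-1,-1,-1,-1]

```text
time: 14.55
ee_pos: [0.5049, 0.137, 0.1421]
tcp_rot: [180.0, 0.0, 177.5]
wrist_force: [-0.0, -0.6, 0.6]
opening: 0.0855
grasp_force: 0.0
```

Emit:
carry_out:
  linear:
    - [-0.195,-0.985,0]
    - [-0.195,-0.985,0]
    - [-0.195,-0.985,0]
    - [-0.195,-0.985,0]
    - [-0.195,-0.985,0]
    - [-0.195,-0.985,0]
    - [-0.195,-0.985,0]
    - [0,0,0]
    - [0,0,0]
    - [0,0,0]
  rotation:
    - [0,0,-0.032]
    - [0,0,-0.032]
    - [0,0,-0.032]
    - [0,0,-0.032]
    - [0,0,-0.032]
    - [0,0,-0.032]
    - [0,0,-0.032]
    - [0,0,0]
    - [0,0,0]
    - [0,0,0]
  grip: [-1,-1,-1,-1,-1,-1,-1,-1,-1,-1]

```text
time: 15.55
ee_pos: [0.4781, 0.0007, 0.1425]
tcp_rot: [179.9, 0.0, 175.7]
wrist_force: [0.1, 0.5, -0.8]
opening: 0.0853
grasp_force: 0.0
```

Run:
```python
from h import *
a=snap('scene','s3'); b=snap('top','t3')
c=np.hstack([cv2.resize(a[80:330,180:450],(400,370)),cv2.resize(b[180:360,130:410],(400,257))[:].copy() if 0 else cv2.resize(b[170:360,130:410],(400,370))])
cv2.imwrite('pics/c3.png',c)
```

```text
(no output)
```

View pics/c3.png

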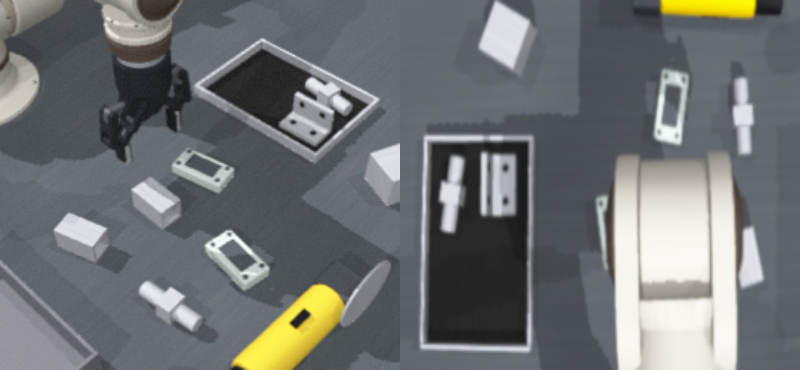

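The bracket lies flat in the tray beside shaft_b, at (500,185) in the right half. The tube is unmoved at (155,202) in the left half. Picking the tube now.

Emit:
carry_out:
  linear:
    - [0,0,-0.9]
    - [0,0,-0.9]
    - [0,0,-0.9]
    - [0,0,-0.9]
    - [0,0,-0.9]
    - [0,0,-0.9]
    - [0,0,-0.6]
    - [0,0,-0.37]
    - [0,0,0]
    - [0,0,0]
  rotation:
    - [0,0,0]
    - [0,0,0]
    - [0,0,0]
    - [0,0,0]
    - [0,0,0]
    - [0,0,0]
    - [0,0,0]
    - [0,0,0]
    - [0,0,0]
    - [0,0,0]
  grip: [-1,-1,-1,-1,-1,-1,-1,-1,-1,-1]

```text
time: 16.65
ee_pos: [0.4785, 0.0004, 0.0159]
tcp_rot: [180.0, 0.1, 175.7]
wrist_force: [0.0, -0.7, 0.3]
opening: 0.0853
grasp_force: 0.0
```

Emit:
carry_out:
  linear:
    - [0,0,0]
    - [0,0,0]
    - [0,0,0]
    - [0,0,0]
    - [0,0,0]
    - [0,0,0]
    - [0,0,0]
    - [0,0,0]
  rotation:
    - [0,0,0]
    - [0,0,0]
    - [0,0,0]
    - [0,0,0]
    - [0,0,0]
    - [0,0,0]
    - [0,0,0]
    - [0,0,0]
  grip: [1,1,1,1,1,1,1,1]

```text
time: 17.45
ee_pos: [0.4786, 0.0003, 0.016]
tcp_rot: [179.9, 0.1, 175.7]
wrist_force: [0.6, 0.8, 5.9]
opening: 0.039
grasp_force: 71.5
```

Emit:
carry_out:
  linear:
    - [0,0,0.4]
    - [0,0,0.8]
    - [0,0,0.8]
    - [0,0,0.8]
    - [0,0,0.8]
    - [0,0,0.8]
    - [0,0,0.6]
    - [0,0,0]
    - [0,0,0]
  rotation:
    - [0,0,0]
    - [0,0,0]
    - [0,0,0]
    - [0,0,0]
    - [0,0,0]
    - [0,0,0]
    - [0,0,0]
    - [0,0,0]
    - [0,0,0]
  grip: [1,1,1,1,1,1,1,1,1]

```text
time: 18.35
ee_pos: [0.478, 0.0003, 0.1149]
tcp_rot: [180.0, 0.0, 175.7]
wrist_force: [0.1, 0.6, -2.7]
opening: 0.0391
grasp_force: 70.7
```

Emit:
carry_out:
  linear:
    - [-0.195,0.987,0]
    - [-0.195,0.987,0]
    - [-0.195,0.987,0]
    - [-0.195,0.987,0]
    - [-0.195,0.987,0]
    - [-0.195,0.987,0]
    - [-0.195,0.987,0]
    - [-0.195,0.987,0]
    - [-0.195,0.987,0]
    - [-0.195,0.987,0]
  rotation:
    - [0,0,0.027]
    - [0,0,0.027]
    - [0,0,0.027]
    - [0,0,0.027]
    - [0,0,0.027]
    - [0,0,0.027]
    - [0,0,0.027]
    - [0,0,0.027]
    - [0,0,0.027]
    - [0,0,0.027]
  grip: [1,1,1,1,1,1,1,1,1,1]

```text
time: 19.35
ee_pos: [0.4384, 0.1982, 0.1141]
tcp_rot: [-180.0, -0.0, 177.9]
wrist_force: [0.2, 0.1, -1.4]
opening: 0.0394
grasp_force: 70.9
```

Emit:
carry_out:
  linear:
    - [-0.195,0.987,0]
    - [-0.195,0.987,0]
    - [-0.195,0.987,0]
    - [-0.195,0.987,0]
    - [-0.195,0.987,0]
    - [-0.195,0.987,0]
    - [-0.195,0.987,0]
    - [-0.195,0.987,0]
    - [-0.195,0.987,0]
    - [-0.195,0.987,0]
    - [0,0,0]
    - [0,0,0]
  rotation:
    - [0,0,0.027]
    - [0,0,0.027]
    - [0,0,0.027]
    - [0,0,0.027]
    - [0,0,0.027]
    - [0,0,0.027]
    - [0,0,0.027]
    - [0,0,0.027]
    - [0,0,0.027]
    - [0,0,0.027]
    - [0,0,0]
    - [0,0,0]
  grip: [1,1,1,1,1,1,1,1,1,1,1,1]

```text
time: 20.55
ee_pos: [0.3997, 0.3948, 0.1141]
tcp_rot: [-179.9, -0.0, -180.0]
wrist_force: [-0.0, -0.0, -2.7]
opening: 0.039
grasp_force: 71.1
```

Emit:
carry_out:
  linear:
    - [0,0,-0.8]
    - [0,0,-0.8]
    - [0,0,-0.8]
    - [0,0,-0.8]
    - [0,0,-0.7]
    - [0,0,-0.5]
    - [0,0,-0.3]
    - [0,0,-0.12]
    - [0,0,-0.05]
    - [0,0,0]
    - [0,0,0]
  rotation:
    - [0,0,0]
    - [0,0,0]
    - [0,0,0]
    - [0,0,0]
    - [0,0,0]
    - [0,0,0]
    - [0,0,0]
    - [0,0,0]
    - [0,0,0]
    - [0,0,0]
    - [0,0,0]
  grip: [1,1,1,1,1,1,1,1,1,1,1]

```text
time: 21.65
ee_pos: [0.4004, 0.3954, 0.0185]
tcp_rot: [179.9, 0.1, -180.0]
wrist_force: [0.7, 0.2, -1.9]
opening: 0.0389
grasp_force: 71.1
```

Emit:
carry_out:
  linear:
    - [0,0,0]
    - [0,0,0]
    - [0,0,0]
    - [0,0,0]
    - [0,0,0]
  rotation:
    - [0,0,0]
    - [0,0,0]
    - [0,0,0]
    - [0,0,0]
    - [0,0,0]
  grip: [-0.25,-0.25,-0.25,-0.25,-0.25]

```text
time: 22.15
ee_pos: [0.4002, 0.3951, 0.018]
tcp_rot: [180.0, 0.1, -180.0]
wrist_force: [-0.6, 0.3, -0.5]
opening: 0.0539
grasp_force: 0.0
```

Emit:
carry_out:
  linear:
    - [0,0,0.4]
    - [0,0,1]
    - [0,0,1]
    - [0,0,1]
    - [0,0,1]
    - [0,0,1]
    - [0,0,0]
    - [0,0,0]
  rotation:
    - [0,0,0]
    - [0,0,0]
    - [0,0,0]
    - [0,0,0]
    - [0,0,0]
    - [0,0,0]
    - [0,0,0]
    - [0,0,0]
  grip: [-0.25,-0.25,-0.25,-0.25,-1,-1,-1,-1]

```text
time: 22.95
ee_pos: [0.4003, 0.3952, 0.1263]
tcp_rot: [179.9, 0.1, -180.0]
wrist_force: [-1.2, 0.5, -1.0]
opening: 0.0852
grasp_force: 0.0
```

```bash
python3 -c "
from h import *
diff('t4')"
```

```text
brk 34.0 cov1 1.7 shf 0.3 cov2 9.8 tub1 41.0 tub2 0.3 shb 17.0
```

Run:
```python
import cv2
a=cv2.imread('pics/t4.png')[190:360,130:330];cv2.imwrite('pics/c4.png',cv2.resize(a,None,fx=4,fy=3.5,interpolation=2) if 0 else cv2.resize(a,None,fx=3.5,fy=3.5,interpolation=2))
```

```text
(no output)
```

View pics/c4.png

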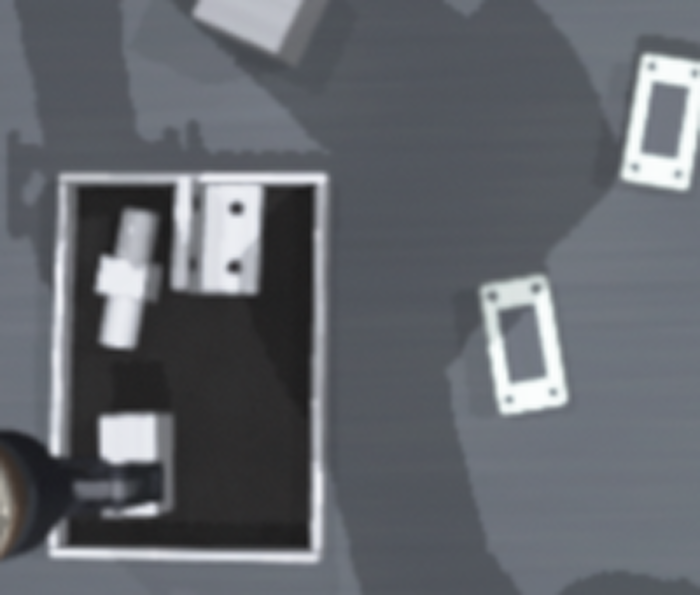

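The cover at (524,344) in the crop is unmoved, and the tube is in the tray under the gripper. The bracket looks close to the far wall, so I'll measure that while going for the cover.

Run:
```python
from h import *
C=lambda l:(np.array(l,float)+.5)/3.5-.5+[130,190]
print('bracket base far corners z.01',onz('top',C([(207,185),(262,185)]),.01),'near',onz('top',C([(258,293)]),.01))
print('far wall inner rim z.02',onz('top',C([(80,184),(315,184)]),.02),'outer',onz('top',C([(60,174),(328,174)]),.02))
print('upright top z.05',onz('top',C([(175,180),(190,180),(172,290)]),.05))
print('tube top z.04',onz('top',C([(100,415),(158,413),(100,515)]),.04))
a=cv2.imread('pics/s3.png')[90:190,300:450];cv2.imwrite('pics/c5.png',cv2.resize(a,None,fx=5,fy=5,interpolation=2))
```

```text
bracket base far corners z.01 [[0.60552048 0.34510695 0.01      ]
 [0.60437816 0.30332145 0.01      ]] near [[0.52404468 0.30635772 0.01      ]]
far wall inner rim z.02 [[0.60778177 0.43896941 0.02      ]
 [0.60291559 0.26097636 0.02      ]] outer [[0.61571873 0.4545515  0.02      ]
 [0.61006989 0.25126228 0.02      ]]
upright top z.05 [[0.60528424 0.35649069 0.05      ]
 [0.60497958 0.34541588 0.05      ]
 [0.52598859 0.35823988 0.05      ]]
tube top z.04 [[0.43743793 0.41480877 0.04      ]
 [0.43820902 0.37183539 0.04      ]
 [0.36592745 0.415002   0.04      ]]
```

View pics/c5.png

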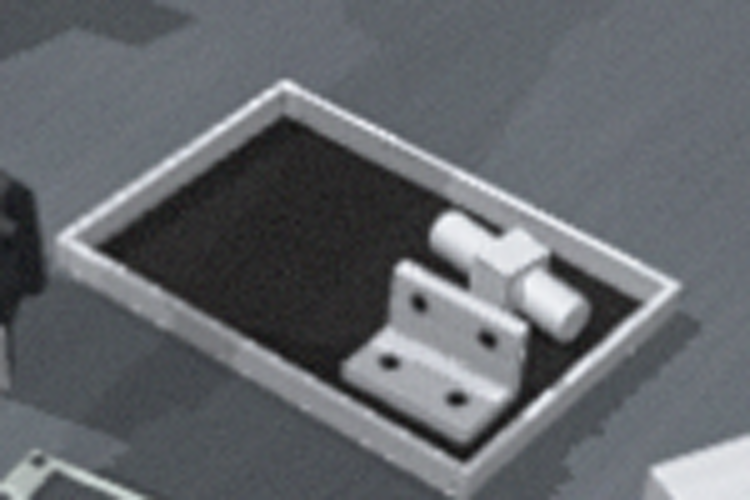

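Emit:
carry_out:
  linear:
    - [0.275,-0.952,0]
    - [0.275,-0.952,0]
    - [0.275,-0.952,0]
    - [0.275,-0.952,0]
    - [0.275,-0.952,0]
    - [0.275,-0.952,0]
    - [0.275,-0.952,0]
    - [0.275,-0.952,0]
  rotation:
    - [0,0,0.067]
    - [0,0,0.067]
    - [0,0,0.067]
    - [0,0,0.067]
    - [0,0,0.067]
    - [0,0,0.067]
    - [0,0,0.067]
    - [0,0,0.067]
  grip: [-1,-1,-1,-1,-1,-1,-1,-1]

```text
time: 23.8
ee_pos: [0.4438, 0.2417, 0.1248]
tcp_rot: [180.0, -0.0, -175.7]
wrist_force: [0.1, 0.5, 0.4]
opening: 0.0855
grasp_force: 0.0
```

Emit:
carry_out:
  linear:
    - [0.275,-0.952,0]
    - [0.275,-0.952,0]
    - [0.275,-0.952,0]
    - [0.275,-0.952,0]
    - [0.275,-0.952,0]
    - [0.275,-0.952,0]
    - [0.275,-0.952,0]
    - [0,0,0]
    - [0,0,0]
  rotation:
    - [0,0,0.067]
    - [0,0,0.067]
    - [0,0,0.067]
    - [0,0,0.067]
    - [0,0,0.067]
    - [0,0,0.067]
    - [0,0,0.067]
    - [0,0,0]
    - [0,0,0]
  grip: [-1,-1,-1,-1,-1,-1,-1,-1,-1]

```text
time: 24.7
ee_pos: [0.4823, 0.1093, 0.1251]
tcp_rot: [180.0, -0.0, -172.0]
wrist_force: [-0.4, 0.5, -0.4]
opening: 0.0857
grasp_force: 0.0
```

The scene picture (s3) showed the bracket with a gap to the far wall, but t4 shows it about 2 cm further on, against the wall. That was the knock. It is still inside the tray (x 0.525–0.605, y 0.306–0.358). Continuing with the cover.

Emit:
carry_out:
  linear:
    - [0,0,-0.8]
    - [0,0,-0.8]
    - [0,0,-0.8]
    - [0,0,-0.8]
    - [0,0,-0.8]
    - [0,0,-0.8]
    - [0,0,-0.5]
    - [0,0,-0.28]
    - [0,0,0]
    - [0,0,0]
  rotation:
    - [0,0,0]
    - [0,0,0]
    - [0,0,0]
    - [0,0,0]
    - [0,0,0]
    - [0,0,0]
    - [0,0,0]
    - [0,0,0]
    - [0,0,0]
    - [0,0,0]
  grip: [-1,-1,-1,-1,-1,-1,-1,-1,-1,-1]

```text
time: 25.7
ee_pos: [0.4829, 0.1097, 0.0149]
tcp_rot: [180.0, 0.1, -171.9]
wrist_force: [-0.4, 0.3, 0.8]
opening: 0.0855
grasp_force: 0.0
```

Emit:
carry_out:
  linear:
    - [0,0,0]
    - [0,0,0]
    - [0,0,0]
    - [0,0,0]
    - [0,0,0]
    - [0,0,0]
    - [0,0,0]
  rotation:
    - [0,0,0]
    - [0,0,0]
    - [0,0,0]
    - [0,0,0]
    - [0,0,0]
    - [0,0,0]
    - [0,0,0]
  grip: [1,1,1,1,1,1,1]

```text
time: 26.4
ee_pos: [0.4832, 0.1096, 0.0153]
tcp_rot: [179.9, 0.1, -172.0]
wrist_force: [-0.8, 0.4, 6.1]
opening: 0.048
grasp_force: 73.7
```

Emit:
carry_out:
  linear:
    - [0,0,0.4]
    - [0,0,0.8]
    - [0,0,0.8]
    - [0,0,0.8]
    - [0,0,0.8]
    - [0,0,0.8]
    - [0,0,0.6]
    - [0,0,0]
    - [0,0,0]
  rotation:
    - [0,0,0]
    - [0,0,0]
    - [0,0,0]
    - [0,0,0]
    - [0,0,0]
    - [0,0,0]
    - [0,0,0]
    - [0,0,0]
    - [0,0,0]
  grip: [1,1,1,1,1,1,1,1,1]

```text
time: 27.3
ee_pos: [0.4825, 0.1094, 0.1139]
tcp_rot: [180.0, 0.0, -172.0]
wrist_force: [-1.1, -0.0, -4.5]
opening: 0.0482
grasp_force: 73.1
```

Emit:
carry_out:
  linear:
    - [-0.375,0.935,0]
    - [-0.375,0.935,0]
    - [-0.375,0.935,0]
    - [-0.375,0.935,0]
    - [-0.375,0.935,0]
    - [-0.375,0.935,0]
    - [-0.375,0.935,0]
    - [-0.375,0.935,0]
    - [-0.375,0.935,0]
    - [-0.375,0.935,0]
    - [-0.375,0.935,0]
    - [0,0,0]
  rotation:
    - [0,0,-0.091]
    - [0,0,-0.091]
    - [0,0,-0.091]
    - [0,0,-0.091]
    - [0,0,-0.091]
    - [0,0,-0.091]
    - [0,0,-0.091]
    - [0,0,-0.091]
    - [0,0,-0.091]
    - [0,0,-0.091]
    - [0,0,-0.091]
    - [0,0,0]
  grip: [1,1,1,1,1,1,1,1,1,1,1,1]

```text
time: 28.5
ee_pos: [0.399, 0.3165, 0.113]
tcp_rot: [180.0, -0.0, -179.9]
wrist_force: [0.1, -1.4, -4.1]
opening: 0.048
grasp_force: 73.3
```

Emit:
carry_out:
  linear:
    - [0,0,0]
    - [0,0,-0.6]
    - [0,0,-0.7]
    - [0,0,-0.7]
  rotation:
    - [0,0,0]
    - [0,0,0]
    - [0,0,0]
    - [0,0,0]
  grip: [1,1,1,1]

```text
time: 28.9
ee_pos: [0.4001, 0.3144, 0.0725]
tcp_rot: [180.0, 0.0, 180.0]
wrist_force: [0.1, -0.6, -3.7]
opening: 0.0484
grasp_force: 73.5
```

Emit:
carry_out:
  linear:
    - [0,0,-0.7]
    - [0,0,-0.7]
    - [0,0,-0.6]
    - [0,0,-0.4]
    - [0,0,-0.3]
    - [0,0,-0.1]
    - [0,0,0]
    - [0,0,0]
  rotation:
    - [0,0,0]
    - [0,0,0]
    - [0,0,0]
    - [0,0,0]
    - [0,0,0]
    - [0,0,0]
    - [0,0,0]
    - [0,0,0]
  grip: [1,1,1,1,1,1,1,1]

```text
time: 29.7
ee_pos: [0.4004, 0.3154, 0.0189]
tcp_rot: [179.9, 0.1, -180.0]
wrist_force: [0.8, 0.5, -4.5]
opening: 0.0483
grasp_force: 73.4
```

Emit:
carry_out:
  linear:
    - [0,0,0]
    - [0,0,0]
    - [0,0,0]
    - [0,0,0]
    - [0,0,0]
  rotation:
    - [0,0,0]
    - [0,0,0]
    - [0,0,0]
    - [0,0,0]
    - [0,0,0]
  grip: [-0.42,-0.42,-0.42,-0.42,-0.42]

```text
time: 30.2
ee_pos: [0.4002, 0.3152, 0.0185]
tcp_rot: [179.9, 0.1, -180.0]
wrist_force: [0.6, 0.3, -0.6]
opening: 0.0605
grasp_force: 0.0
```

Emit:
carry_out:
  linear:
    - [0,0,0.4]
    - [0,0,1]
    - [0,0,1]
    - [0,0,1]
    - [0,0,1]
    - [0,0,1]
    - [0,0,0]
    - [0,0,0]
  rotation:
    - [0,0,0]
    - [0,0,0]
    - [0,0,0]
    - [0,0,0]
    - [0,0,0]
    - [0,0,0]
    - [0,0,0]
    - [0,0,0]
  grip: [-0.42,-0.42,-0.42,-0.42,-1,-1,-1,-1]

```text
time: 31.0
ee_pos: [0.4003, 0.3153, 0.1266]
tcp_rot: [179.9, 0.1, -180.0]
wrist_force: [-0.6, -0.1, -0.8]
opening: 0.0857
grasp_force: 0.0
```

```bash
python3 -c "
from h import *
diff('t6')"
```

```text
brk 35.5 cov1 8.8 shf 2.0 cov2 45.7 tub1 41.9 tub2 1.9 shb 19.0
```

Emit:
carry_out:
  linear:
    - [0.757,-0.977,0]
    - [0.757,-0.977,0]
    - [0.757,-0.977,0]
    - [0.757,-0.977,0]
    - [0.757,-0.977,0]
    - [0.757,-0.977,0]
    - [0.757,-0.977,0]
    - [0.757,-0.977,0]
  rotation:
    - [0,0,-0.088]
    - [0,0,-0.088]
    - [0,0,-0.088]
    - [0,0,-0.088]
    - [0,0,-0.088]
    - [0,0,-0.088]
    - [0,0,-0.088]
    - [0,0,-0.088]
  grip: [-1,-1,-1,-1,-1,-1,-1,-1]

```text
time: 31.85
ee_pos: [0.5213, 0.1578, 0.125]
tcp_rot: [180.0, -0.0, 174.4]
wrist_force: [-0.1, 1.0, -0.2]
opening: 0.0853
grasp_force: 0.0
```

Emit:
carry_out:
  linear:
    - [0.757,-0.977,0]
    - [0.757,-0.977,0]
    - [0.757,-0.977,0]
    - [0.757,-0.977,0]
    - [0.757,-0.977,0]
    - [0.757,-0.977,0]
    - [0.757,-0.977,0]
    - [0.757,-0.977,0]
    - [0,0,0]
    - [0,0,0]
  rotation:
    - [0,0,-0.088]
    - [0,0,-0.088]
    - [0,0,-0.088]
    - [0,0,-0.088]
    - [0,0,-0.088]
    - [0,0,-0.088]
    - [0,0,-0.088]
    - [0,0,-0.088]
    - [0,0,0]
    - [0,0,0]
  grip: [-1,-1,-1,-1,-1,-1,-1,-1,-1,-1]

```text
time: 32.85
ee_pos: [0.6418, 0.0024, 0.1249]
tcp_rot: [180.0, -0.1, 168.7]
wrist_force: [0.4, 0.6, -0.6]
opening: 0.0857
grasp_force: 0.0
```

Run:
```python
from h import *
a=snap('scene','s7'); b=snap('top','t7')
c=np.hstack([cv2.resize(a[100:320,200:440],(400,367)),cv2.resize(b[190:360,130:315],(400,367))])
cv2.imwrite('pics/c7.png',c)
```

```text
(no output)
```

View pics/c7.png

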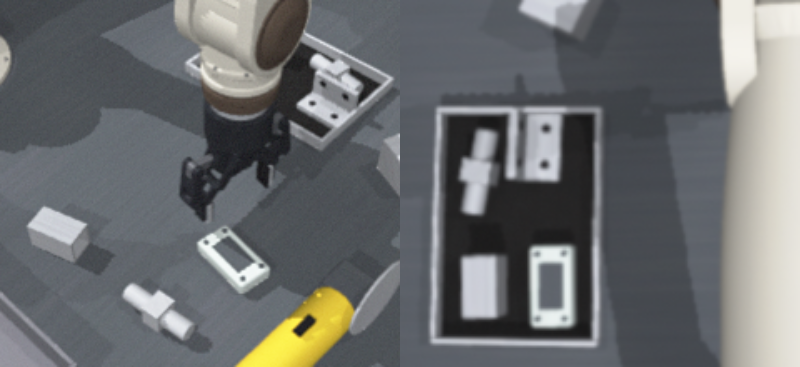

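The tray now holds all four kinds, lying flat: shaft (480,170), bracket (535,145), tube (484,285), cover (552,287). On the bench, the cover (234,259), shaft (158,311) and tube (58,232) are where they were. Picking the second cover for the bin.

Emit:
carry_out:
  linear:
    - [0,0,-0.8]
    - [0,0,-0.8]
    - [0,0,-0.8]
    - [0,0,-0.8]
    - [0,0,-0.8]
    - [0,0,-0.8]
    - [0,0,-0.5]
    - [0,0,-0.22]
    - [0,0,0]
    - [0,0,0]
  rotation:
    - [0,0,0]
    - [0,0,0]
    - [0,0,0]
    - [0,0,0]
    - [0,0,0]
    - [0,0,0]
    - [0,0,0]
    - [0,0,0]
    - [0,0,0]
    - [0,0,0]
  grip: [-1,-1,-1,-1,-1,-1,-1,-1,-1,-1]

```text
time: 33.95
ee_pos: [0.6428, 0.0025, 0.0165]
tcp_rot: [179.9, 0.1, 168.8]
wrist_force: [0.1, -0.2, 0.3]
opening: 0.0853
grasp_force: 0.0
```

Emit:
carry_out:
  linear:
    - [0,0,0]
    - [0,0,0]
    - [0,0,0]
    - [0,0,0]
    - [0,0,0]
    - [0,0,0]
    - [0,0,0]
  rotation:
    - [0,0,0]
    - [0,0,0]
    - [0,0,0]
    - [0,0,0]
    - [0,0,0]
    - [0,0,0]
    - [0,0,0]
  grip: [1,1,1,1,1,1,1]

```text
time: 34.65
ee_pos: [0.643, 0.0025, 0.017]
tcp_rot: [179.9, 0.2, 168.8]
wrist_force: [0.1, 0.2, 5.7]
opening: 0.0482
grasp_force: 73.8
```

Emit:
carry_out:
  linear:
    - [0,0,0.4]
    - [0,0,0.8]
    - [0,0,0.8]
    - [0,0,0.8]
    - [0,0,0.8]
    - [0,0,0.8]
    - [0,0,0.8]
    - [0,0,0.8]
    - [0,0,0.8]
    - [0,0,0]
    - [0,0,0]
  rotation:
    - [0,0,0]
    - [0,0,0]
    - [0,0,0]
    - [0,0,0]
    - [0,0,0]
    - [0,0,0]
    - [0,0,0]
    - [0,0,0]
    - [0,0,0]
    - [0,0,0]
    - [0,0,0]
  grip: [1,1,1,1,1,1,1,1,1,1,1]

```text
time: 35.75
ee_pos: [0.6426, 0.0025, 0.1524]
tcp_rot: [179.9, 0.1, 168.8]
wrist_force: [0.2, -0.3, -3.5]
opening: 0.0478
grasp_force: 72.9
```

Emit:
carry_out:
  linear:
    - [-0.646,-0.966,0]
    - [-0.646,-0.966,0]
    - [-0.646,-0.966,0]
    - [-0.646,-0.966,0]
    - [-0.646,-0.966,0]
    - [-0.646,-0.966,0]
    - [-0.646,-0.966,0]
    - [-0.646,-0.966,0]
    - [-0.646,-0.966,0]
  rotation:
    - [0,0,0.057]
    - [0,0,0.057]
    - [0,0,0.057]
    - [0,0,0.057]
    - [0,0,0.057]
    - [0,0,0.057]
    - [0,0,0.057]
    - [0,0,0.057]
    - [0,0,0.057]
  grip: [1,1,1,1,1,1,1,1,1]

```text
time: 36.65
ee_pos: [0.525, -0.1719, 0.1509]
tcp_rot: [179.9, -0.0, 172.9]
wrist_force: [0.3, 0.4, -2.5]
opening: 0.0483
grasp_force: 72.9
```

Emit:
carry_out:
  linear:
    - [-0.646,-0.966,0]
    - [-0.646,-0.966,0]
    - [-0.646,-0.966,0]
    - [-0.646,-0.966,0]
    - [-0.646,-0.966,0]
    - [-0.646,-0.966,0]
    - [-0.646,-0.966,0]
    - [-0.646,-0.966,0]
    - [-0.646,-0.966,0]
    - [0,0,0]
    - [0,0,0]
  rotation:
    - [0,0,0.057]
    - [0,0,0.057]
    - [0,0,0.057]
    - [0,0,0.057]
    - [0,0,0.057]
    - [0,0,0.057]
    - [0,0,0.057]
    - [0,0,0.057]
    - [0,0,0.057]
    - [0,0,0]
    - [0,0,0]
  grip: [1,1,1,1,1,1,1,1,1,1,1]

```text
time: 37.75
ee_pos: [0.4094, -0.3451, 0.1511]
tcp_rot: [179.9, 0.0, 176.9]
wrist_force: [0.1, 0.4, -2.5]
opening: 0.0475
grasp_force: 73.0
```

Emit:
carry_out:
  linear:
    - [0,0,-0.8]
    - [0,0,-0.8]
    - [0,0,-0.8]
    - [0,0,-0.8]
    - [0,0,-0.8]
    - [0,0,-0.8]
    - [0,0,-0.7]
    - [0,0,-0.5]
    - [0,0,-0.3]
    - [0,0,-0.1]
    - [0,0,0]
    - [0,0,0]
  rotation:
    - [0,0,0]
    - [0,0,0]
    - [0,0,0]
    - [0,0,0]
    - [0,0,0]
    - [0,0,0]
    - [0,0,0]
    - [0,0,0]
    - [0,0,0]
    - [0,0,0]
    - [0,0,0]
    - [0,0,0]
  grip: [1,1,1,1,1,1,1,1,1,1,1,1]

```text
time: 38.95
ee_pos: [0.4102, -0.3455, 0.0246]
tcp_rot: [180.0, 0.1, 177.0]
wrist_force: [-0.5, 0.2, -2.4]
opening: 0.0479
grasp_force: 73.1
```

Emit:
carry_out:
  linear:
    - [0,0,0]
    - [0,0,0]
    - [0,0,0]
    - [0,0,0]
    - [0,0,0]
  rotation:
    - [0,0,0]
    - [0,0,0]
    - [0,0,0]
    - [0,0,0]
    - [0,0,0]
  grip: [-0.45,-0.45,-0.45,-0.45,-0.45]

```text
time: 39.45
ee_pos: [0.4099, -0.3453, 0.0241]
tcp_rot: [180.0, 0.1, 177.0]
wrist_force: [0.2, -0.3, 0.5]
opening: 0.0618
grasp_force: 0.0
```

Emit:
carry_out:
  linear:
    - [0,0,0.4]
    - [0,0,1]
    - [0,0,1]
    - [0,0,1]
    - [0,0,1]
    - [0,0,1]
    - [0,0,1]
    - [0,0,0]
    - [0,0,0]
  rotation:
    - [0,0,0]
    - [0,0,0]
    - [0,0,0]
    - [0,0,0]
    - [0,0,0]
    - [0,0,0]
    - [0,0,0]
    - [0,0,0]
    - [0,0,0]
  grip: [-0.45,-0.45,-0.45,-0.45,-0.45,-1,-1,-1,-1]

```text
time: 40.35
ee_pos: [0.41, -0.3453, 0.1522]
tcp_rot: [180.0, 0.1, 177.0]
wrist_force: [-0.3, 0.1, 0.5]
opening: 0.0856
grasp_force: 0.0
```

```bash
python3 -c "
from h import *
diff('t8')"
```

```text
brk 34.4 cov1 59.9 shf 0.7 cov2 46.3 tub1 41.6 tub2 0.9 shb 14.5
```

Emit:
carry_out:
  linear:
    - [0.9,0.916,0]
    - [0.9,0.916,0]
    - [0.9,0.916,0]
    - [0.9,0.916,0]
    - [0.9,0.916,0]
    - [0.9,0.916,0]
    - [0.9,0.916,0]
    - [0.9,0.916,0]
    - [0.9,0.916,0]
    - [0.9,0.916,0]
    - [0.9,0.916,0]
    - [0.9,0.916,0]
  rotation:
    - [0,0,0.052]
    - [0,0,0.052]
    - [0,0,0.052]
    - [0,0,0.052]
    - [0,0,0.052]
    - [0,0,0.052]
    - [0,0,0.052]
    - [0,0,0.052]
    - [0,0,0.052]
    - [0,0,0.052]
    - [0,0,0.052]
    - [0,0,0.052]
  grip: [-1,-1,-1,-1,-1,-1,-1,-1,-1,-1,-1,-1]

```text
time: 41.6
ee_pos: [0.626, -0.1244, 0.1504]
tcp_rot: [179.9, -0.1, -178.0]
wrist_force: [0.3, -0.9, 0.5]
opening: 0.0854
grasp_force: 0.0
```

Emit:
carry_out:
  linear:
    - [0,0,0]
    - [0,0,0]
  rotation:
    - [0,0,0]
    - [0,0,0]
  grip: [-1,-1]

```text
time: 41.8
ee_pos: [0.6254, -0.125, 0.1505]
tcp_rot: [179.9, -0.1, -178.0]
wrist_force: [-0.7, 0.3, -0.4]
opening: 0.0855
grasp_force: 0.0
```

Run:
```python
from h import *
a=snap('scene','s9');r=cv2.imread('pics/s7.png')
d=np.abs(a.astype(float)-r)
print('shf',d[278:305,275:318].mean(),'tub2',d[225:255,218:255].mean())
```

```text
shf 2.068331897789262 tub2 7.166366366366367
```

Emit:
carry_out:
  linear:
    - [0,0,-0.8]
    - [0,0,-0.8]
    - [0,0,-0.8]
    - [0,0,-0.8]
    - [0,0,-0.8]
    - [0,0,-0.8]
    - [0,0,-0.8]
    - [0,0,-0.7]
    - [0,0,-0.5]
    - [0,0,0]
    - [0,0,0]
  rotation:
    - [0,0,0]
    - [0,0,0]
    - [0,0,0]
    - [0,0,0]
    - [0,0,0]
    - [0,0,0]
    - [0,0,0]
    - [0,0,0]
    - [0,0,0]
    - [0,0,0]
    - [0,0,0]
  grip: [-1,-1,-1,-1,-1,-1,-1,-1,-1,-1,-1]

```text
time: 42.95
ee_pos: [0.626, -0.1254, 0.0162]
tcp_rot: [180.0, 0.1, -178.0]
wrist_force: [-0.0, -0.6, 0.5]
opening: 0.0855
grasp_force: 0.0
```

Emit:
carry_out:
  linear:
    - [0,0,0]
    - [0,0,0]
    - [0,0,0]
    - [0,0,0]
    - [0,0,0]
    - [0,0,0]
    - [0,0,0]
    - [0,0,0]
  rotation:
    - [0,0,0]
    - [0,0,0]
    - [0,0,0]
    - [0,0,0]
    - [0,0,0]
    - [0,0,0]
    - [0,0,0]
    - [0,0,0]
  grip: [1,1,1,1,1,1,1,1]

```text
time: 43.75
ee_pos: [0.6262, -0.1254, 0.0167]
tcp_rot: [180.0, 0.1, -178.0]
wrist_force: [-0.8, 0.3, 4.5]
opening: 0.0327
grasp_force: 71.6
```

Emit:
carry_out:
  linear:
    - [0,0,0.4]
    - [0,0,0.8]
    - [0,0,0.8]
    - [0,0,0.8]
    - [0,0,0.8]
    - [0,0,0.8]
    - [0,0,0.8]
    - [0,0,0.8]
    - [0,0,0.8]
    - [0,0,0]
    - [0,0,0]
  rotation:
    - [0,0,0]
    - [0,0,0]
    - [0,0,0]
    - [0,0,0]
    - [0,0,0]
    - [0,0,0]
    - [0,0,0]
    - [0,0,0]
    - [0,0,0]
    - [0,0,0]
    - [0,0,0]
  grip: [1,1,1,1,1,1,1,1,1,1,1]

```text
time: 44.85
ee_pos: [0.626, -0.1254, 0.1524]
tcp_rot: [180.0, 0.1, -178.0]
wrist_force: [1.0, -0.9, -6.7]
opening: 0.0327
grasp_force: 70.4
```

Emit:
carry_out:
  linear:
    - [-0.455,-0.923,0]
    - [-0.455,-0.923,0]
    - [-0.455,-0.923,0]
    - [-0.455,-0.923,0]
    - [-0.455,-0.923,0]
    - [-0.455,-0.923,0]
    - [-0.455,-0.923,0]
    - [-0.455,-0.923,0]
    - [-0.455,-0.923,0]
    - [-0.455,-0.923,0]
    - [0,0,0]
    - [0,0,0]
  rotation:
    - [0,0,-0.063]
    - [0,0,-0.063]
    - [0,0,-0.063]
    - [0,0,-0.063]
    - [0,0,-0.063]
    - [0,0,-0.063]
    - [0,0,-0.063]
    - [0,0,-0.063]
    - [0,0,-0.063]
    - [0,0,-0.063]
    - [0,0,0]
    - [0,0,0]
  grip: [1,1,1,1,1,1,1,1,1,1,1,1]

```text
time: 46.05
ee_pos: [0.5344, -0.31, 0.151]
tcp_rot: [179.9, -0.0, 176.9]
wrist_force: [0.3, 0.7, -5.2]
opening: 0.0328
grasp_force: 70.6
```

Emit:
carry_out:
  linear:
    - [0,0,-0.8]
    - [0,0,-0.8]
    - [0,0,-0.8]
    - [0,0,-0.8]
    - [0,0,-0.8]
    - [0,0,-0.8]
    - [0,0,-0.7]
    - [0,0,-0.5]
    - [0,0,-0.3]
    - [0,0,-0.1]
    - [0,0,0]
    - [0,0,0]
  rotation:
    - [0,0,0]
    - [0,0,0]
    - [0,0,0]
    - [0,0,0]
    - [0,0,0]
    - [0,0,0]
    - [0,0,0]
    - [0,0,0]
    - [0,0,0]
    - [0,0,0]
    - [0,0,0]
    - [0,0,0]
  grip: [1,1,1,1,1,1,1,1,1,1,1,1]

```text
time: 47.25
ee_pos: [0.5352, -0.3102, 0.0247]
tcp_rot: [180.0, 0.1, 176.9]
wrist_force: [0.3, 0.0, -5.2]
opening: 0.0328
grasp_force: 70.7
```

Emit:
carry_out:
  linear:
    - [0,0,0]
    - [0,0,0]
    - [0,0,0]
    - [0,0,0]
    - [0,0,0]
  rotation:
    - [0,0,0]
    - [0,0,0]
    - [0,0,0]
    - [0,0,0]
    - [0,0,0]
  grip: [-0.18,-0.18,-0.18,-0.18,-0.18]

```text
time: 47.75
ee_pos: [0.535, -0.3101, 0.0242]
tcp_rot: [180.0, 0.1, 176.9]
wrist_force: [-0.3, -0.1, -0.5]
opening: 0.0504
grasp_force: 0.0
```

Emit:
carry_out:
  linear:
    - [0,0,0.4]
    - [0,0,1]
    - [0,0,1]
    - [0,0,1]
    - [0,0,1]
    - [0,0,1]
    - [0,0,1]
    - [0,0,0]
    - [0,0,0]
  rotation:
    - [0,0,0]
    - [0,0,0]
    - [0,0,0]
    - [0,0,0]
    - [0,0,0]
    - [0,0,0]
    - [0,0,0]
    - [0,0,0]
    - [0,0,0]
  grip: [-0.18,-0.18,-0.18,-0.18,-0.18,-1,-1,-1,-1]

```text
time: 48.65
ee_pos: [0.535, -0.3101, 0.1522]
tcp_rot: [180.0, 0.1, 176.9]
wrist_force: [-1.0, 0.1, 0.0]
opening: 0.0853
grasp_force: 0.0
```

```bash
python3 -c "
from h import *
diff('t10')"
```

```text
brk 36.7 cov1 67.2 shf 32.2 cov2 48.3 tub1 45.6 tub2 7.1 shb 17.7
```

Run:
```python
import cv2
a=cv2.imread('pics/t10.png')[220:350,340:510];cv2.imwrite('pics/c10.png',cv2.resize(a,None,fx=4,fy=4,interpolation=2))
```

```text
(no output)
```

View pics/c10.png

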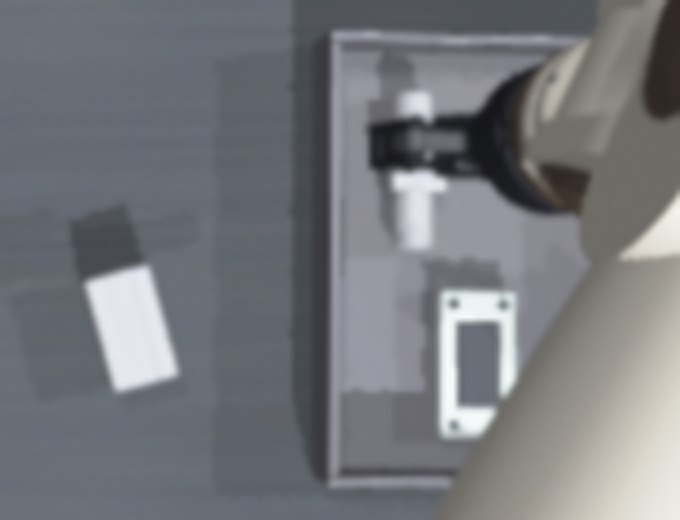

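The cover and shaft lie in the bin, and the last tube at (131,328) is unmoved. Picking it.

Emit:
carry_out:
  linear:
    - [-0.464,0.932,0]
    - [-0.464,0.932,0]
    - [-0.464,0.932,0]
    - [-0.464,0.932,0]
    - [-0.464,0.932,0]
    - [-0.464,0.932,0]
    - [-0.464,0.932,0]
    - [-0.464,0.932,0]
    - [-0.464,0.932,0]
    - [-0.464,0.932,0]
    - [0,0,0]
    - [0,0,0]
  rotation:
    - [0,0,0.205]
    - [0,0,0.205]
    - [0,0,0.205]
    - [0,0,0.205]
    - [0,0,0.205]
    - [0,0,0.205]
    - [0,0,0.205]
    - [0,0,0.205]
    - [0,0,0.205]
    - [0,0,0.205]
    - [0,0,0]
    - [0,0,0]
  grip: [-1,-1,-1,-1,-1,-1,-1,-1,-1,-1,-1,-1]

```text
time: 49.9
ee_pos: [0.4419, -0.1234, 0.1513]
tcp_rot: [179.9, 0.0, -166.7]
wrist_force: [0.4, -0.0, -0.6]
opening: 0.0853
grasp_force: 0.0
```

Emit:
carry_out:
  linear:
    - [0,0,-0.8]
    - [0,0,-0.8]
    - [0,0,-0.8]
    - [0,0,-0.8]
    - [0,0,-0.8]
    - [0,0,-0.8]
    - [0,0,-0.8]
    - [0,0,-0.7]
    - [0,0,-0.45]
    - [0,0,0]
    - [0,0,0]
  rotation:
    - [0,0,0]
    - [0,0,0]
    - [0,0,0]
    - [0,0,0]
    - [0,0,0]
    - [0,0,0]
    - [0,0,0]
    - [0,0,0]
    - [0,0,0]
    - [0,0,0]
    - [0,0,0]
  grip: [-1,-1,-1,-1,-1,-1,-1,-1,-1,-1,-1]

```text
time: 51.0
ee_pos: [0.4422, -0.1238, 0.0172]
tcp_rot: [180.0, 0.1, -166.7]
wrist_force: [-0.8, 0.4, -0.3]
opening: 0.0853
grasp_force: 0.0
```

Emit:
carry_out:
  linear:
    - [0,0,0]
    - [0,0,0]
    - [0,0,0]
    - [0,0,0]
    - [0,0,0]
    - [0,0,0]
    - [0,0,0]
    - [0,0,0]
  rotation:
    - [0,0,0]
    - [0,0,0]
    - [0,0,0]
    - [0,0,0]
    - [0,0,0]
    - [0,0,0]
    - [0,0,0]
    - [0,0,0]
  grip: [1,1,1,1,1,1,1,1]

```text
time: 51.8
ee_pos: [0.4425, -0.1236, 0.0176]
tcp_rot: [180.0, 0.1, -166.7]
wrist_force: [-1.1, 0.8, 6.6]
opening: 0.0391
grasp_force: 72.1
```

Emit:
carry_out:
  linear:
    - [0,0,0.4]
    - [0,0,0.8]
    - [0,0,0.8]
    - [0,0,0.8]
    - [0,0,0.8]
    - [0,0,0.8]
    - [0,0,0.8]
    - [0,0,0.8]
    - [0,0,0.8]
    - [0,0,0]
    - [0,0,0]
  rotation:
    - [0,0,0]
    - [0,0,0]
    - [0,0,0]
    - [0,0,0]
    - [0,0,0]
    - [0,0,0]
    - [0,0,0]
    - [0,0,0]
    - [0,0,0]
    - [0,0,0]
    - [0,0,0]
  grip: [1,1,1,1,1,1,1,1,1,1,1]

```text
time: 52.9
ee_pos: [0.4419, -0.1236, 0.1524]
tcp_rot: [179.9, 0.0, -166.7]
wrist_force: [-0.4, -0.5, -5.1]
opening: 0.0392
grasp_force: 71.1
```

Emit:
carry_out:
  linear:
    - [0.35,-0.952,0]
    - [0.35,-0.952,0]
    - [0.35,-0.952,0]
    - [0.35,-0.952,0]
    - [0.35,-0.952,0]
    - [0.35,-0.952,0]
    - [0.35,-0.952,0]
  rotation:
    - [0,0,-0.146]
    - [0,0,-0.146]
    - [0,0,-0.146]
    - [0,0,-0.146]
    - [0,0,-0.146]
    - [0,0,-0.146]
    - [0,0,-0.146]
  grip: [1,1,1,1,1,1,1]

```text
time: 53.6
ee_pos: [0.4907, -0.2574, 0.1512]
tcp_rot: [179.9, -0.1, -174.9]
wrist_force: [0.6, 0.5, -4.2]
opening: 0.0391
grasp_force: 71.4
```

Emit:
carry_out:
  linear:
    - [0.35,-0.952,0]
    - [0.35,-0.952,0]
    - [0.35,-0.952,0]
    - [0.35,-0.952,0]
    - [0.35,-0.952,0]
    - [0.35,-0.952,0]
    - [0.35,-0.952,0]
    - [0,0,0]
    - [0,0,0]
  rotation:
    - [0,0,-0.146]
    - [0,0,-0.146]
    - [0,0,-0.146]
    - [0,0,-0.146]
    - [0,0,-0.146]
    - [0,0,-0.146]
    - [0,0,-0.146]
    - [0,0,0]
    - [0,0,0]
  grip: [1,1,1,1,1,1,1,1,1]

```text
time: 54.5
ee_pos: [0.5395, -0.3898, 0.1511]
tcp_rot: [179.9, -0.1, 177.0]
wrist_force: [0.2, -0.9, -4.7]
opening: 0.0392
grasp_force: 71.7
```

Emit:
carry_out:
  linear:
    - [0,0,-0.8]
    - [0,0,-0.8]
    - [0,0,-0.8]
    - [0,0,-0.8]
    - [0,0,-0.8]
    - [0,0,-0.8]
    - [0,0,-0.7]
    - [0,0,-0.5]
    - [0,0,-0.25]
    - [0,0,-0.1]
    - [0,0,0]
    - [0,0,0]
  rotation:
    - [0,0,0]
    - [0,0,0]
    - [0,0,0]
    - [0,0,0]
    - [0,0,0]
    - [0,0,0]
    - [0,0,0]
    - [0,0,0]
    - [0,0,0]
    - [0,0,0]
    - [0,0,0]
    - [0,0,0]
  grip: [1,1,1,1,1,1,1,1,1,1,1,1]

```text
time: 55.7
ee_pos: [0.5404, -0.3904, 0.0267]
tcp_rot: [180.0, 0.1, 177.0]
wrist_force: [0.2, 0.2, -4.0]
opening: 0.0393
grasp_force: 71.8
```

Emit:
carry_out:
  linear:
    - [0,0,0]
    - [0,0,0]
    - [0,0,0]
    - [0,0,0]
    - [0,0,0]
  rotation:
    - [0,0,0]
    - [0,0,0]
    - [0,0,0]
    - [0,0,0]
    - [0,0,0]
  grip: [-0.25,-0.25,-0.25,-0.25,-0.25]

```text
time: 56.2
ee_pos: [0.5401, -0.3902, 0.0262]
tcp_rot: [180.0, 0.1, 177.0]
wrist_force: [0.6, -0.1, 0.3]
opening: 0.0533
grasp_force: 0.0
```

Emit:
carry_out:
  linear:
    - [0,0,0.4]
    - [0,0,1]
    - [0,0,1]
    - [0,0,1]
    - [0,0,1]
    - [0,0,1]
    - [0,0,1]
    - [0,0,1]
    - [0,0,0]
  rotation:
    - [0,0,0]
    - [0,0,0]
    - [0,0,0]
    - [0,0,0]
    - [0,0,0]
    - [0,0,0]
    - [0,0,0]
    - [0,0,0]
    - [0,0,0]
  grip: [-0.25,-0.25,-0.25,-0.25,-0.25,-0.25,-0.25,-0.25,-0.25]

```text
time: 57.1
ee_pos: [0.5409, -0.3908, 0.1779]
tcp_rot: [-179.9, 0.3, 177.0]
wrist_force: [-0.5, -0.8, 0.9]
opening: 0.0539
grasp_force: 0.0
```

Emit:
carry_out:
  linear:
    - [-0.8,0.9,0.2]
    - [-0.8,0.9,0.2]
    - [-0.8,0.9,0.2]
    - [-0.8,0.9,0.2]
    - [-0.8,0.9,0.2]
    - [-0.8,0.9,0.2]
    - [-0.8,0.9,0.2]
    - [-0.8,0.9,0.2]
    - [-0.8,0.9,0.2]
    - [-0.8,0.9,0.2]
    - [0,0,0]
    - [0,0,0]
  rotation:
    - [0,0,0]
    - [0,0,0]
    - [0,0,0]
    - [0,0,0]
    - [0,0,0]
    - [0,0,0]
    - [0,0,0]
    - [0,0,0]
    - [0,0,0]
    - [0,0,0]
    - [0,0,0]
    - [0,0,0]
  grip: [-0.25,-0.25,-0.25,-0.25,-0.25,-0.25,-0.25,-0.25,-0.25,-0.25,-0.25,-0.25]

```text
time: 58.3
ee_pos: [0.3802, -0.2102, 0.2139]
tcp_rot: [180.0, 0.1, 177.0]
wrist_force: [-0.7, 0.5, 0.1]
opening: 0.0532
grasp_force: 0.0
```

Run:
```python
from h import *
a=snap('scene','s12'); b=snap('top','t12')
c=np.hstack([cv2.resize(a[80:420,70:470],(400,340)),b[120:460,130:530]])
cv2.imwrite('pics/c12.png',c)
```

```text
(no output)
```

View pics/c12.png

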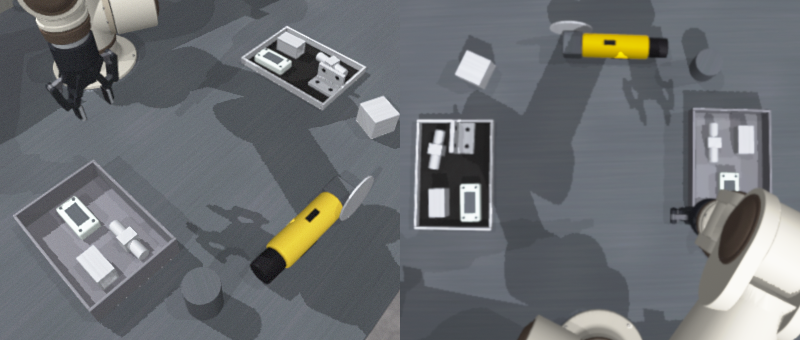

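The bench is clear. The bin holds a cover (78,215), a shaft (128,240) and a tube (97,265); the tray holds four parts. One last close look at the bracket by the wall.

Run:
```python
import cv2
a=cv2.imread('pics/s12.png')[95:195,300:450];cv2.imwrite('pics/c13.png',cv2.resize(a,None,fx=5,fy=5,interpolation=2))
```

```text
(no output)
```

View pics/c13.png

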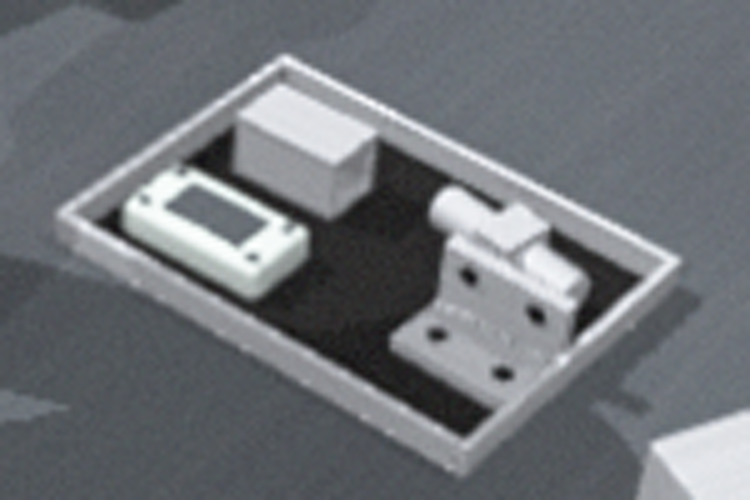

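All four parts lie flat inside the tray. The bracket at (490,330) sits on the floor against the far wall. Handing in.

```bash
python3 -c "
from workcell import bot
print(bot.job_done())"
```

```text
the job is handed in; nothing more can be done
None
```

I handed the job in at about 58 s: the tray holds one bracket, one cover, one shaft and one tube, the leftover cover, shaft and tube are in the stock bin, and the hand-in returned no verdict.

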